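# Hang up the goggles, set the lamp dial and close its guard

### The arm

A 6-joint arm with a two-finger parallel gripper is mounted at the origin on the work surface. World frame = base frame: x ahead of the robot, y to its left, z up, the work surface at z = 0. Lengths are in mm, angles in rad, forces in N, time in s.
With the tool pointing down it reaches from about 325 to 875 mm from the base axis. Payload 4.4 kg.
Tool frame: the origin (TCP) lies midway between the tips of the shut fingers; the grasp point (between the pads) lies 19 mm behind it; z points along the fingers, x is the direction in which the jaws open and shut, and the axes are right-handed (so a half turn about z gives the same grasp; the last joint's range is limited). The gripper opens to 85 mm and grips with 20 to 120 N. Pads are 22 mm wide; open, the fingers measure 114 mm over their backs; the gripper's body (76 mm by 85 mm) begins 54 mm behind the grasp point. The pads swing forward as they close: fully open they stand 13 mm farther back than shut.
Start: joints at [0.952, 0.207, 1.542, -0, 1.393, -0.15], TCP at [259.804, 512.961, 231.282] pointing down, gripper open.
Joint ranges: [-2.73, 2.73], [-0.86, 2.22], [0.23, 2.46], [-1.11, 4.25], [0.08, 2.63], [-2.82, 2.82]. Speed limits (rad/s): [2.79, 2.79, 3.14, 3.14, 3.14, 3.14].

### API

Orientations are given as a rotation vector (axis times angle).
In Python, from bench import env gives the robot as it stands. The module is installed in compiled form; this text tells all that it offers. Calls block until the motion is done:
- env.goto(position, orientation): joint-space move of the TCP to a pose.
- env.line_to(position, rotation=None, feed=150, until_force=None): straight line of the TCP; rotation=None keeps the orientation; feed is the mean speed in mm/s. With until_force (N) it stops when the force on the tool has changed by that much, and returns True; else False.
- env.movej(angles): joint-space move.
- env.gripper_to(opening, force=None): finger opening in mm; force is the grip in N (None keeps the last); returns when the fingers have stopped.
- env.sleep(seconds).
- env.inverse_kinematics(position, orientation): joint angles nearest the present ones, or None.
- env.snapshot(name): name is "scene" or "top" or "wrist"; returns a dict with "pixels" (420x560x3 uint8, red, green, blue), "fx", "fy", "cx", "cy" (pixels), "cam_to_world" (4x4, takes a point from camera to world coordinates). Camera axes: x right, y up, looking along -z (the intrinsics and any distortion apply to the point x, -y, -z); pixel columns grow to the right and rows downward; lengths in mm; the calibration is good to about 2 mm. A picture is of the moment at which its call begins. There is no depth.
A pose or a line that the arm cannot do raises env.PlanningError and nothing moves.
- env.hand_in(): hands the job in, once; it reports no verdict.
Trained networks look in a picture, given as the dict that the camera call returned (one of the last four; its "shot" number tells which), for a name from the list of things; names that differ only in an ending like _2 or _b are one class to them, and where a whole thing is asked for, a point or a joint stands for the part that bears it (a point fixed in the world has none). Each returns a list of dicts, best first, with "p" (0 to 1); they miss things now and then, are a little off and sometimes report something else, mostly with a low value. They report only what shows in the picture. A call takes as long as a camera call.
- env.find_in(picture, name): "xyz" ([x, y, z] in mm, in world coordinates, good to about 4 mm: the middle of the surface that is visible of it).
Readings, each from a call of its own:
- env.current_t(): time.
- env.current_q(): joint angles.
- env.current_qd(): joint speeds.
- env.current_tau(): joint torques, N m.
- env.current_tcp_pos(): TCP position.
- env.current_eef_rot(): TCP orientation.
- env.current_ft_force(): force on the tool from outside, world axes, zero at the start.
- env.current_ft_torque(): the same for the moment, N m.
- env.current_grip_width(): finger opening in mm.
Only numpy, scipy, OpenCV 4.12 (cv2) and the standard library are available. Lean on these libraries where they do the work, as an engineer would, in place of code of your own. Each camera call takes 0.05 s, during which the arm holds its last target. There are 200 camera calls.

### The job

Make the microscope lamp controller ready for the next user. First lift the laser goggles off the controller and hang them gently over the aluminium rail, side arms lying level across its top, lenses down on one side and ear tips on the other, and let go. Then push the dial round clockwise by its upright stud until its white pointer line stands at the red marker (leave the marker where it is), and after that slide the clear guard fully home over the dial, leaving the jar, tape roll and sample box alone.

Things in the scene. Friction and masses are not known exactly. Their poses are not given: they have to be found in the camera images.
- controller: Fixed dark grey lamp controller, a flat instrument 200 (x) x 380 (y) x 60 mm high. Origin: centre of its underside on the table; z up. Its flat top (60 mm up) carries the dial at the -y half, and at the start the sliding guard at the +y half.
- dial_axis (a point): Centre of the dial, on the controller's top face (z 60 mm), 95 mm from the controller's centre towards its -y; axes as the controller's. The dial is a black disc of radius 45 mm whose flat top is 12 mm above this point.
- dial (a joint): Angle of the lamp dial, rad, 0 to 3.4, growing clockwise seen from above. At 0 its stud and pointer lie 120 degrees anticlockwise (from above) from the controller's +x; at value q they lie at 120 degrees minus q. It turns with friction (about 3 N at the stud) and stays where it is left.
- dial_stud (a point): Centre of the top of the dial's aluminium stud: an upright round pin of 16 mm diameter, 31 mm off the dial's axis, standing 30 mm above the disc (its top is 42 mm above the controller's top). Push it sideways to turn the dial. The stud stands on the white pointer line.
- dial_pointer (a point): Point 50 mm from the dial's axis (5 mm outside the disc) on the line of the dial's white pointer, which runs from the axis through the stud to the disc's rim; turns with the dial.
- marker (a joint): Angle of the red set marker, rad, same zero and sense as the dial's: the dial is set when both values are equal. Very stiff; not to be moved.
- marker_tip (a point): Inner end of the red set marker, a red block 10 mm long, 6 mm wide and 6 mm high beside the disc on the controller's top, with its inner end 50 mm from the dial's axis.
- guard (a joint): Travel of the sliding guard, m: 0 parked at the controller's +y end, 0.2 fully home over the dial; slides along the controller's -y with about 3 N of friction and stays where it is left.
- guard_push (a point): Centre of the outer (+y) face of the guard's yellow end wall, 30 mm above the controller's top; push here towards the controller's -y. The guard is a clear box cover, 130 x 130 mm and 60 mm high, with yellow edges, open below and on its -y side.
- rail: Fixed rail: a horizontal bar of 40 x 40 mm aluminium profile, 220 mm long along its own y, on two posts (30 x 30 mm, 85 mm either side of the middle) with feet 80 mm long in x. Origin: on the table below the bar's middle; z up.
- rail_top (a point): Middle of the rail's flat top face, 150 mm above the table; axes as the rail's (y along the bar).
- goggles: Loose laser goggles, 0.09 kg, 160 (x) x 150 (y) x 56 mm high, standing over the dial: blue brow bar with two orange lenses at -x, blue side arms along x (5 mm wide, at y = +-72.5 mm, undersides 42 mm up), ear tips down to z = 0 at x = +73 mm. Lenses (4 mm thick) also reach z = 0. Origin: centre of underside; x from lenses to ear tips, z up. Centre of mass 8 mm from the middle towards the lenses.
- goggles_grip (a point): Middle of the top of the goggles' brow bar (75 mm from the goggles' centre towards -x, 56 mm up). The bar is 12 mm thick in x, 14 mm high and 150 mm long in y; below its middle is a 26 mm wide gap between the lenses.
- goggles_mid (a point): Point midway between the two side arms, at the height of their undersides (42 mm above the goggles' origin); it lies at the rail's top face when the goggles hang.
- jar: Jar with blue cap, 64 mm diameter, 85 mm high; bystander. Origin: centre of underside.
- tape: Green tape roll lying flat, 90 mm outer diameter, 24 mm high; bystander. Origin: centre of underside.
- samplebox: Blue sample box, 75 x 110 x 35 mm; bystander. Origin: centre of underside.

How it is judged:
By the outcome, as a careful person would: the job done as asked, in the order asked, and still so for the second after the job is handed in, with the robot touching nothing.
It also fails if it takes over 72 s, if anything falls off the work surface, if the arm or the gripper's body presses on something with over 40 N, if the wrist force passes 120 N, or if a joint passes its speed limit or range.

## Working session

There is one attempt and no reset: what is moved stays moved. The work goes in short steps, each a Python script; the robot and the scene stay as the last script left them, time stands still between calls to the robot, and variables do not carry over. Pictures are saved under pics/ and viewed, about 8 in all and at most 12, crops included, and the job is handed in when it is done.

```bash
mkdir -p pics
cat > h.py <<'E'
import numpy as np, cv2
from scipy.spatial.transform import Rotation as R
from bench import env
def save(s,n): cv2.imwrite(f'pics/{n}.png',s['pixels'][:,:,::-1])
def px(s,P):
    T=np.linalg.inv(s['cam_to_world']); p=T[:3,:3]@np.array(P,float)+T[:3,3]
    return s['cx']+s['fx']*p[0]/-p[2], s['cy']+s['fy']*(-p[1])/-p[2]
def ray(s,u,v,z):
    T=np.array(s['cam_to_world']); d=T[:3,:3]@np.array([(u-s['cx'])/s['fx'],-(v-s['cy'])/s['fy'],-1]); o=T[:3,3]
    return o+d*(z-o[2])/d[2]
def down(a): # tool pointing down, jaw axis x at world yaw a
    return (R.from_euler('z',a)*R.from_euler('x',np.pi)).as_rotvec()
E
python3 - <<'E'
from h import *
for n in ('top','scene'):
    s=env.snapshot(n); save(s,n+'0'); print(n,[k for k in s if k!='pixels'],s['fx'],s['cx'],s['cy'],np.round(s['cam_to_world'],3).tolist())
    for k in ('controller','dial_axis','dial_stud','dial_pointer','marker_tip','guard_push','rail','rail_top','goggles','goggles_grip','goggles_mid','jar','tape','samplebox'):
        try: print(k,[(np.round(d['xyz']).tolist(),round(d['p'],2)) for d in env.find_in(s,k)[:2]])
        except Exception as e: print(k,e)
print(env.current_eef_rot(),env.current_t())
E
```

```text
top ['fx', 'fy', 'cx', 'cy', 'cam_to_world', 'shot'] 492.7010357403084 280.3127151250827 213.46483969396664 [[-0.027, 0.99, -0.135, 437.033], [-1.0, -0.025, 0.014, 31.738], [0.011, 0.136, 0.991, 1405.444], [0.0, 0.0, 0.0, 1.0]]
controller [([522.0, 217.0, 60.0], 0.87), ([518.0, 114.0, 73.0], 0.37)]
dial_axis [([516.0, 218.0, 59.0], 0.69)]
dial_stud []
dial_pointer [([516.0, 109.0, 72.0], 0.6), ([524.0, 298.0, 123.0], 0.32)]
marker_tip []
guard_push [([519.0, 297.0, 120.0], 0.72)]
rail [([506.0, -214.0, 147.0], 0.9)]
rail_top [([510.0, -211.0, 150.0], 0.56)]
goggles [([752.0, -157.0, 79.0], 0.23)]
goggles_grip [([448.0, 124.0, 117.0], 0.68)]
goggles_mid [([453.0, 127.0, 116.0], 0.57), ([520.0, 216.0, 59.0], 0.31)]
jar [([752.0, -156.0, 80.0], 0.9)]
tape [([766.0, 158.0, 23.0], 0.84)]
samplebox [([767.0, 5.0, 34.0], 0.85), ([525.0, 297.0, 117.0], 0.19)]
scene ['fx', 'fy', 'cx', 'cy', 'cam_to_world', 'shot'] 528.6037316565473 274.6107594708569 213.16512081644876 [[-0.375, -0.793, 0.481, 1146.385], [0.927, -0.316, 0.202, 249.886], [-0.008, 0.521, 0.853, 1089.116], [0.0, 0.0, 0.0, 1.0]]
controller [([559.0, 234.0, 60.0], 0.84), ([449.0, 113.0, 106.0], 0.28)]
dial_axis [([560.0, 236.0, 56.0], 0.61), ([519.0, 118.0, 74.0], 0.44)]
dial_stud [([519.0, 111.0, 72.0], 0.66)]
dial_pointer [([522.0, 114.0, 67.0], 0.72)]
marker_tip []
guard_push [([542.0, 302.0, 123.0], 0.89), ([558.0, 233.0, 57.0], 0.43)]
rail [([520.0, -207.0, 131.0], 0.59)]
rail_top [([522.0, -206.0, 131.0], 0.89)]
goggles [([450.0, 112.0, 106.0], 0.88)]
goggles_grip [([452.0, 119.0, 106.0], 0.72)]
goggles_mid [([448.0, 113.0, 114.0], 0.66)]
jar [([775.0, -150.0, 74.0], 0.91), ([772.0, 159.0, 27.0], 0.73)]
tape [([772.0, 159.0, 26.0], 0.83), ([544.0, 300.0, 119.0], 0.61)]
samplebox [([780.0, 12.0, 36.0], 0.76), ([540.0, 302.0, 118.0], 0.48)]
[ 2.67658614e+00  1.64476780e+00 -8.65496983e-05] 1.5
```

View pics/top0.png

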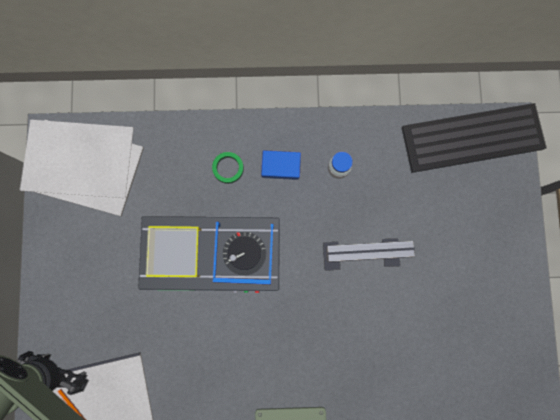

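View pics/scene0.png

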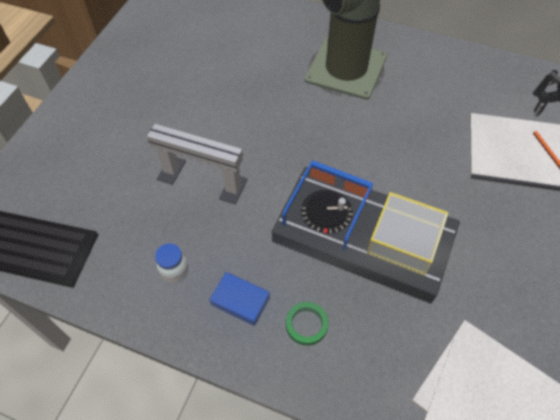

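The top view shows the controller roughly square to the world axes, goggles over the dial (brow bar near row 281), stud near (230,258) and red marker near (238,234). The rail bar is near (370,251). The scene view agrees. Next I'll look closer with the wrist camera.

Run:
```python
from h import *
for a in (0,np.pi): 
    q=env.inverse_kinematics([450,120,330],down(a)); print(a,q)
    if q is not None and abs(q[5])<2.6: best=a
a=best; print(a)
a = 0 if env.inverse_kinematics([450,120,330],down(0)) is not None and abs(env.inverse_kinematics([450,120,330],down(0))[5])<=abs((env.inverse_kinematics([450,120,330],down(np.pi)) or [9]*6)[5]) else np.pi
env.goto([450,120,330],down(a)); env.gripper_to(44,40)
s=env.snapshot('wrist'); save(s,'w1'); print(a,s['fx'],np.round(s['cam_to_world'],3).tolist(),env.current_t())
for k in ('dial_axis','dial_stud','dial_pointer','marker_tip','guard_push','goggles','goggles_grip','goggles_mid','controller'):
    print(k,[(np.round(d['xyz']).tolist(),round(d['p'],2),np.round(px(s,d['xyz']))) for d in env.find_in(s,k)[:2]])
```

```text
0 [ 7.44413181e-02 -9.40556578e-02  1.65602996e+00 -4.44089210e-16
  1.57961835e+00  7.44413181e-02]
3.141592653589793 None
0
0 303.0161478697196 [[1.0, -0.001, -0.0, 449.015], [0.001, 0.963, 0.271, 188.684], [-0.0, -0.271, 0.963, 471.741], [0.0, 0.0, 0.0, 1.0]] 3.675
dial_axis [([515.0, 207.0, 61.0], 0.81, array([329., 111.])), ([570.0, 131.0, 67.0], 0.73, array([368., 171.]))]
dial_stud [([520.0, 116.0, 75.0], 0.79, array([331., 183.]))]
dial_pointer [([519.0, 119.0, 73.0], 0.58, array([331., 181.]))]
marker_tip [([569.0, 131.0, 68.0], 0.44, array([368., 171.]))]
guard_push [([523.0, 271.0, 121.0], 0.81, array([349.,  44.]))]
goggles [([460.0, 109.0, 111.0], 0.77, array([287., 194.])), ([523.0, 272.0, 117.0], 0.34, array([348.,  44.]))]
goggles_grip [([463.0, 106.0, 114.0], 0.66, array([289., 197.]))]
goggles_mid [([460.0, 105.0, 113.0], 0.6, array([287., 198.]))]
controller [([520.0, 210.0, 60.0], 0.75, array([333., 109.])), ([464.0, 106.0, 112.0], 0.49, array([290., 197.]))]
```

View pics/w1.png

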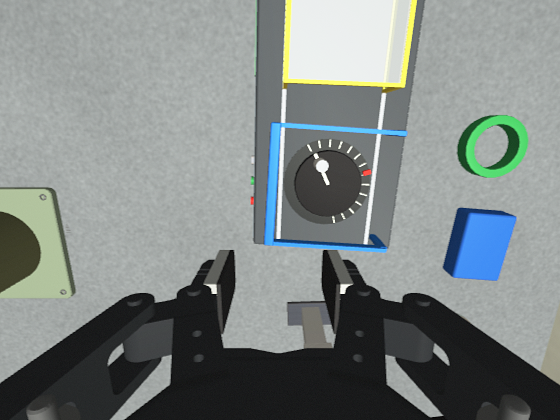

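The wrist view shows the brow bar (columns 265–280, rows 124–243), arms to the right, stud top near (321,160), red marker near (367,173) and disc centre near (328,184). I'll measure these by colour.

Run:
```python
from h import *
s=env.snapshot('wrist'); im=s['pixels']; hsv=cv2.cvtColor(im,cv2.COLOR_RGB2HSV)
blue=cv2.inRange(hsv,(100,120,80),(120,255,255)); 
b=blue.copy(); b[:, :255]=0; b[:,415:]=0; b[:110]=0; b[255:]=0
# brightest blue in bar = top face
for v in (128,140,160,180,200,220,235):
    c=np.where(b[v,255:300]>0)[0]+255; print(v,c.min() if len(c) else None,c.max() if len(c) else None, hsv[v,c,2].tolist())
P=[]
for v in range(140,230):
    c=np.where((b[v,255:300]>0))[0]+255
    c=c[hsv[v,c,2]>=0.85*hsv[v,c,2].max()]
    if len(c)>3: P.append((ray(s,c.min()-.0,v,116)[:2]+ray(s,c.max()+1,v,116)[:2])/2)
P=np.array(P); k=np.polyfit(P[:,1],P[:,0],1); print('bar slope',k, P.mean(0))
for u in (300,320,340,360,380,400):
    for lo,hi in ((115,140),(232,255)):
        c=np.where(b[lo:hi,u]>0)[0]+lo; print(u,c.min() if len(c) else 0,c.max() if len(c) else 0,hsv[c,u,2].tolist())
red=cv2.inRange(hsv,(0,150,120),(8,255,255))|cv2.inRange(hsv,(172,150,120),(180,255,255)); red[:, :345]=0; red[:,385:]=0; red[:150]=0;red[200:]=0
ys,xs=np.where(red>0); print('marker',xs.mean(),ys.mean(),len(xs),ray(s,xs.mean(),ys.mean(),66))
print('stud',ray(s,321,160,102),'disc',ray(s,328,184,72))
# controller sides at top z60: columns
cv2.imwrite('pics/w1c.png',cv2.resize(im[110:260,245:425,::-1],None,fx=4,fy=4,interpolation=cv2.INTER_CUBIC))
s=env.snapshot('top'); save(s,'x'); im=s['pixels']
cv2.imwrite('pics/rail.png',cv2.resize(im[225:285,310:430,::-1],None,fx=6,fy=6,interpolation=cv2.INTER_CUBIC))
```

```text
128 270 299 [170, 247, 255, 254, 253, 253, 253, 253, 254, 253, 231, 209]
140 270 279 [220, 254, 254, 253, 253, 253, 253, 254, 253, 240]
160 269 278 [234, 255, 253, 253, 253, 253, 253, 254, 255, 219]
180 267 277 [170, 245, 254, 253, 252, 252, 253, 253, 254, 254, 205]
200 266 275 [172, 250, 254, 252, 252, 252, 253, 253, 255, 242]
220 265 274 [188, 252, 254, 252, 252, 252, 252, 254, 255, 224]
235 264 273 [173, 249, 253, 251, 252, 252, 252, 254, 255, 224]
bar slope [6.45343874e-02 4.34666079e+02] [442.46477024 120.8455153 ]
300 125 128 [255, 255, 255, 207]
300 240 246 [108, 105, 117, 215, 255, 254, 255]
320 125 129 [255, 255, 254, 255, 255]
320 242 247 [104, 110, 193, 255, 255, 255]
340 128 130 [255, 255, 255]
340 243 249 [107, 100, 162, 255, 255, 255, 247]
360 129 132 [255, 254, 255, 246]
360 244 250 [105, 103, 141, 254, 255, 255, 255]
380 130 133 [254, 254, 254, 255]
380 240 251 [111, 106, 107, 107, 108, 110, 121, 138, 230, 255, 255, 255]
400 130 135 [231, 255, 254, 254, 255, 251]
400 0 0 []
marker 366.425 171.675 40 [567.69998322 129.69676051  66.        ]
stud [501.08213365 149.03365001 102.        ] disc [515.89761983 114.03160641  72.        ]
```

View pics/w1c.png

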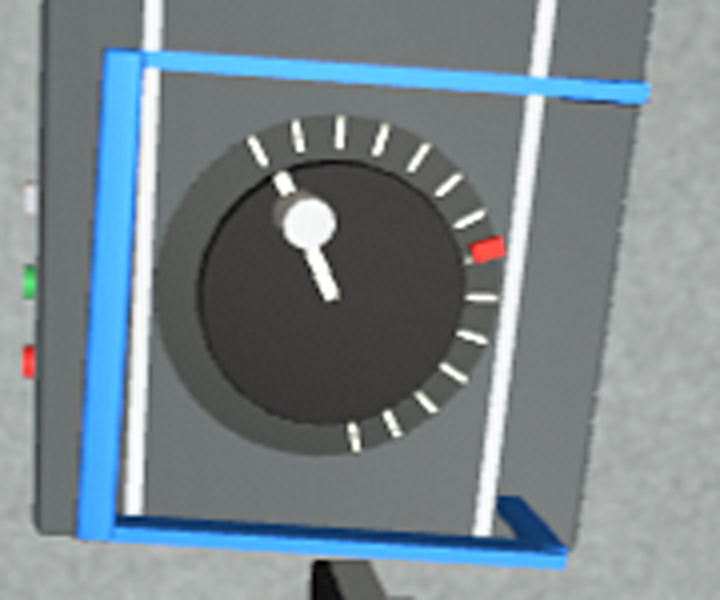

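View pics/rail.png

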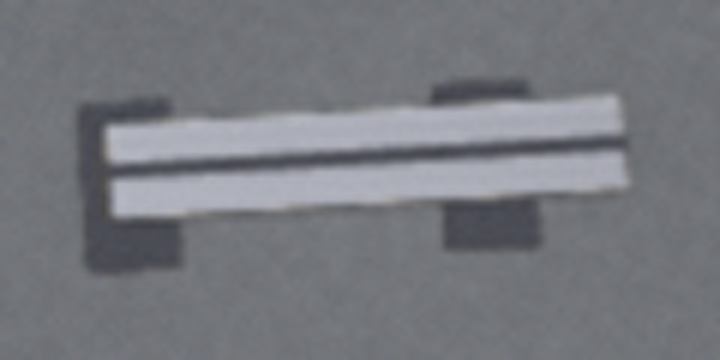

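The crops show the dial disc centred at crop (333,292), stud top (308,222), marker (488,249), and the goggles yawed a few degrees. The rail corners are at crop (105,122), (112,218), (620,95) and (629,188), so the rail is also slightly yawed.

Run:
```python
from h import *
w=env.snapshot('wrist'); t=env.snapshot('top')
c=lambda u,v,z: ray(w,u/4+245,v/4+110,z)[:2].round(1)
print('bar ends',c(125,49,116),c(98,540,116))
print('lines L',c(153,0,60),c(134,515,60),'R',c(547,0,60),c(484,535,60))
print('ctrl corners',c(40,533,60),c(578,550,60))
ax=c(333,292,72); st=c(308,222,102); mk=c(488,249,66)
print('axis',ax,'stud',st,np.linalg.norm(st-ax),'mk',mk,np.linalg.norm(mk-ax))
p1=c(330,297,72);p2=c(283,177,72)
print('ptr deg',np.degrees(np.arctan2(*(p2-p1)[::-1])),'stud deg',np.degrees(np.arctan2(*(st-ax)[::-1])),'mk deg',np.degrees(np.arctan2(*(mk-ax)[::-1])))
for u,v in ((258,151),(482,297),(355,437)): q=c(u,v,60)-ax; print('tick',np.linalg.norm(q),np.degrees(np.arctan2(q[1],q[0])))
r=[ray(t,310+u/6,225+v/6,150)[:2] for u,v in ((105,122),(112,218),(629,188),(620,95))]
print('rail',np.round(r,1).tolist(),np.mean(r,0), np.linalg.norm(r[1]-r[2]))
d=(r[0]+r[1]-r[2]-r[3]); print('rail yaw',np.arctan2(-d[0],d[1]))
for z,P in((150,None),):
    print([ [round(x) for x in px(t,[507,-211,150])]])
```

```text
bar ends [447.  192.7] [438.4  44.4]
lines L [455.8 208.5] [449.8  31.4] R [582.9 208.6] [577.2  23.7]
ctrl corners [415.6  24.4] [612.   17.9]
axis [516.2 115.4] stud [502.5 142.4] 30.276888875840616 mk [568.5 128.9] 54.01425737710365
ptr deg 113.23350567051654 stud deg 116.90357473871008 mk deg 14.473607335447225
tick 51.837534663600664 119.08681082953167
tick 53.54222632651726 -4.177106968902218
tick 55.75123317021785 -77.35972204333152
rail [[523.2, -104.5], [482.5, -105.8], [489.4, -326.1], [529.0, -324.8]] [ 506.03040259 -215.30754448] 220.43169068917507
rail yaw 0.028664323730316875
[[369, 251]]
```

Run:
```python
from h import *
a=-0.061
env.goto([442.7,118.5,200],down(a)); env.line_to([442.7,118.5,91],feed=120)
env.gripper_to(4,50); print('grip',env.current_grip_width(),env.current_ft_force().round(2) if hasattr(env.current_ft_force(),'round') else env.current_ft_force())
env.line_to([442.7,118.5,260],feed=100)
print(env.current_grip_width(),env.current_ft_force(),env.current_ft_torque())
env.goto([431,-217.5,270],down(.029)); env.sleep(.2)
s=env.snapshot('scene'); save(s,'s2'); w=env.snapshot('wrist'); save(w,'w2'); print(env.current_t())
v=np.hstack([s['pixels'][60:300,60:400],w['pixels'][100:340,100:460]]); cv2.imwrite('pics/v2.png',v[:,:,::-1])
```

```text
grip 10.992305488747345 [-0.75  0.73  4.12]
11.175834942923082 [-0.46324438  0.29844    -0.58667188] [-0.00455405  0.07003741  0.01179657]
9.7667
```

View pics/v2.png

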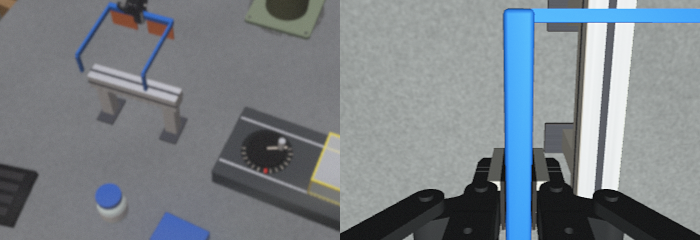

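Goggles are held level above the rail: the brow bar runs parallel to it and the arms cross it. I'll check the rail x position from this picture, then lower.

Run:
```python
from h import *
w=env.snapshot('wrist')
for v in (110,150,200,240):
    row=w['pixels'][v,320:410].astype(int).sum(1)//3; 
    print(v,[ (320+i,row[i]) for i in range(0,90,3)])
    b=np.where(row>170)[0]+320; 
    if len(b): print(b.min(),b.max(),ray(w,b.min(),v,150).round(1),ray(w,b.max()+1,v,150).round(1))
```

```text
110 [(320, np.int64(174)), (323, np.int64(175)), (326, np.int64(174)), (329, np.int64(175)), (332, np.int64(174)), (335, np.int64(174)), (338, np.int64(174)), (341, np.int64(174)), (344, np.int64(174)), (347, np.int64(174)), (350, np.int64(171)), (353, np.int64(172)), (356, np.int64(172)), (359, np.int64(172)), (362, np.int64(172)), (365, np.int64(171)), (368, np.int64(173)), (371, np.int64(173)), (374, np.int64(173)), (377, np.int64(172)), (380, np.int64(171)), (383, np.int64(171)), (386, np.int64(169)), (389, np.int64(169)), (392, np.int64(168)), (395, np.int64(170)), (398, np.int64(169)), (401, np.int64(167)), (404, np.int64(168)), (407, np.int64(168))]
320 383 [ 462.3 -134.5  150. ] [ 514.8 -132.8  150. ]
150 [(320, np.int64(163)), (323, np.int64(155)), (326, np.int64(164)), (329, np.int64(160)), (332, np.int64(160)), (335, np.int64(163)), (338, np.int64(96)), (341, np.int64(78)), (344, np.int64(89)), (347, np.int64(236)), (350, np.int64(237)), (353, np.int64(241)), (356, np.int64(240)), (359, np.int64(237)), (362, np.int64(236)), (365, np.int64(142)), (368, np.int64(98)), (371, 
[... 1058 characters left out ...]
np.int64(97)), (323, np.int64(94)), (326, np.int64(94)), (329, np.int64(108)), (332, np.int64(103)), (335, np.int64(54)), (338, np.int64(96)), (341, np.int64(228)), (344, np.int64(238)), (347, np.int64(240)), (350, np.int64(236)), (353, np.int64(237)), (356, np.int64(236)), (359, np.int64(90)), (362, np.int64(94)), (365, np.int64(167)), (368, np.int64(237)), (371, np.int64(238)), (374, np.int64(235)), (377, np.int64(239)), (380, np.int64(240)), (383, np.int64(168)), (386, np.int64(157)), (389, np.int64(160)), (392, np.int64(154)), (395, np.int64(160)), (398, np.int64(165)), (401, np.int64(160)), (404, np.int64(166)), (407, np.int64(160))]
341 382 [ 489.5 -247.5  150. ] [ 528.2 -246.3  150. ]
```

Run:
```python
from h import *
r=down(.031)
env.line_to([432,-217.4,155],rotation=r,feed=120)
f0=np.array(env.current_ft_force())
hit=env.line_to([432,-217.4,136.5],feed=25,until_force=2); p=env.current_tcp_pos(); print(hit,p,f0,env.current_ft_force(),env.current_ft_torque())
s=env.snapshot('scene'); save(s,'s3'); print(env.current_t())
cv2.imwrite('pics/v3.png',cv2.resize(s['pixels'][60:230,110:290,::-1],None,fx=3,fy=3,interpolation=cv2.INTER_CUBIC))
```

```text
True [ 431.78153573 -217.28273697  139.0849214 ] [ 0.27033657 -0.37701613 -0.20972833] [-1.10532273  0.46643285  5.05552195] [ 0.08726248 -0.08917909 -0.01529924]
11.5917
```

View pics/v3.png

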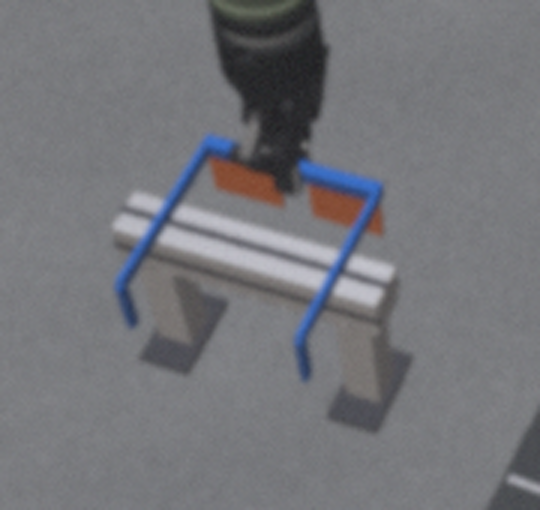

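Contact came at the expected height (TCP 139), and the picture shows the arms lying level across the rail with lenses behind it and tips in front. I'll release and move to the dial.

```bash
cat >> h.py <<'E'
AX=np.array([516.5,115.8])
def gp(th,z): return [AX[0]+31*np.cos(th),AX[1]+31*np.sin(th),z]
def gr(th): return down(th-np.pi/2)
E
python3 - <<'E'
from h import *
env.gripper_to(36,20); env.sleep(.3)
p=env.current_tcp_pos(); env.line_to([p[0],p[1],270],feed=120)
s=env.snapshot('scene'); save(s,'s4')
th=np.radians(117)
env.gripper_to(34)
env.goto(gp(th,170),gr(th)); print(env.current_q())
env.line_to(gp(th,82),feed=100,until_force=6); print(env.current_tcp_pos(),env.current_ft_force(),env.current_grip_width())
tg=np.radians(20)-0.295
M=0
for t in np.arange(th,tg,-np.radians(8))[1:].tolist()+[tg]:
    env.line_to(gp(t,82),rotation=gr(t),feed=60); M=max(M,np.linalg.norm(env.current_ft_force()))
print('Fmax',M,env.current_ft_force())
env.line_to(gp(tg+.12,82),rotation=gr(tg+.12),feed=60); env.line_to(gp(tg+.12,190),feed=150)
w=env.snapshot('wrist'); save(w,'w5'); s2=env.snapshot('scene'); print(env.current_t(),env.current_q())
a=cv2.resize(s['pixels'][60:230,110:290],(400,378)); b=cv2.resize(s2['pixels'][150:270,260:400],(400,343))
b=np.vstack([b,np.zeros((35,400,3),np.uint8)]); cv2.imwrite('pics/v5.png',np.hstack([a,b])[:,:,::-1])
E
```

```text
[ 1.10945057e-01  1.55244386e-01  1.73390359e+00 -5.46820148e-04
  1.25143619e+00 -3.59021682e-01]
[503.17595095 143.47595833  82.69151366] [0.6637354  0.86513848 1.29445596] 34.07002101333582
Fmax 5.705087243100426 [ 1.10161878  5.25974425 -1.91560616]
21.7833 [ 6.34035461e-02  2.14033823e-01  1.62480035e+00 -1.00651052e-04
  1.30609158e+00  1.46034451e+00]
```

View pics/v5.png

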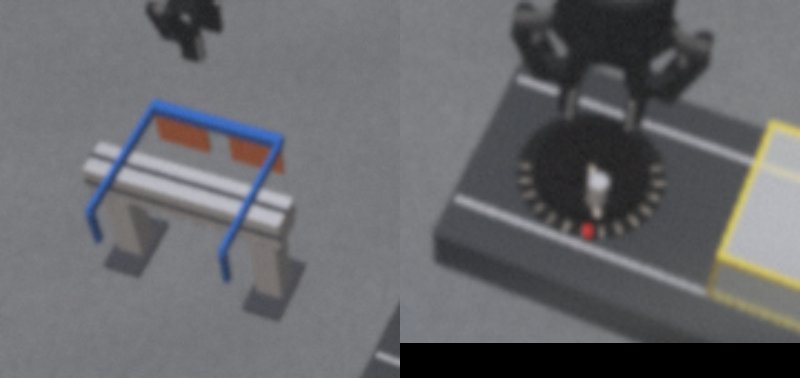

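View pics/w5.png

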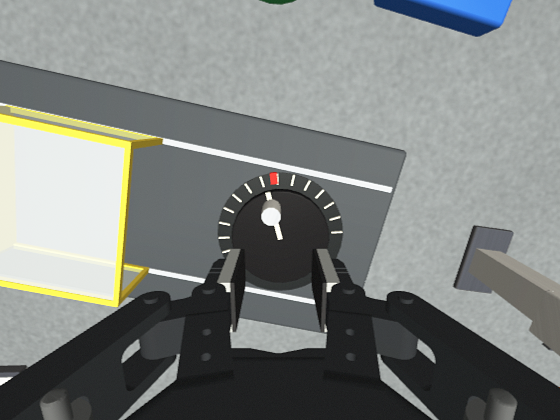

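The goggles hang level on the rail. The dial pointer now sits just short of (anticlockwise of) the red marker: pointer tip near (266,198), marker near (274,179). I'll measure the remaining angle in a rectified polar view.

```bash
cat >> h.py <<'E'
def angles(w):
    im=w['pixels'].astype(np.float32)
    def samp(r,t,z):
        u,v=px(w,[AX[0]+r*np.cos(t),AX[1]+r*np.sin(t),z])
        return cv2.getRectSubPix(im,(1,1),(float(u),float(v)))[0,0]
    T=np.radians(np.arange(-15,45,.5)); out=[]
    for r in (40,41.5,43,44):
        g=np.array([samp(r,t,72).min() for t in T]); g=np.clip(g-0.5*(g.max()+np.median(g)),0,None); out.append(round(float(np.degrees((g*T).sum()/g.sum())),2))
    m=[]
    for r in (52,54,56,58):
        g=np.array([(lambda c:c[0]-max(c[1],c[2]))(samp(r,t,66)) for t in T]); g=np.clip(g-.5*g.max(),0,None); m.append(round(float(np.degrees((g*T).sum()/g.sum())),2))
    return out,m
E
python3 - <<'E'
from h import *
w=env.snapshot('wrist'); print(angles(w)); w=env.snapshot('top'); print(angles(w))
w=env.snapshot('wrist'); print(w['fx'])
cv2.imwrite('pics/v6.png',cv2.resize(w['pixels'][160:300,205:355,::-1],None,fx=4,fy=4,interpolation=cv2.INTER_CUBIC))
E
```

```text
([22.55, 22.37, 22.33, 22.0], [14.49, 14.59, 14.65, 14.64])
([-14.74, -14.7, -14.65, -14.58], [nan, nan, nan, nan])
303.0161478697196h.py:26: RuntimeWarning: invalid value encountered in scalar divide
  g=np.array([(lambda c:c[0]-max(c[1],c[2]))(samp(r,t,66)) for t in T]); g=np.clip(g-.5*g.max(),0,None); m.append(round(float(np.degrees((g*T).sum()/g.sum())),2))
```

View pics/v6.png

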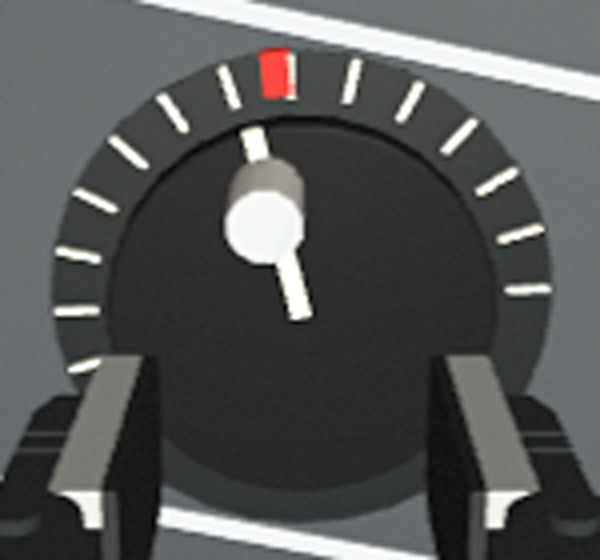

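The pointer is at about 22.2° and the marker at 14.6°, so 7.6° remains. The last push ended 2.2° short of its command, so I'll command 12.5°.

Run:
```python
from h import *
t0=np.radians(20)-.295+.12
tg=np.radians(12.5)-0.295
env.line_to(gp(t0,82),rotation=gr(t0),feed=150)
for t in np.linspace(t0,tg,4)[1:]: env.line_to(gp(t,82),rotation=gr(t),feed=40)
print(env.current_ft_force())
env.line_to(gp(tg+.12,82),rotation=gr(tg+.12),feed=60); env.line_to(gp(tg+.12,190),feed=150)
w=env.snapshot('wrist'); save(w,'w7'); print(angles(w),env.current_t())
```

```text
[1.11538252 3.0918295  2.43658745]
([15.4, 15.48, 15.22, 14.97], [14.35, 14.48, 14.41, 14.54]) 24.7333
```

Run:
```python
from h import *
w=env.snapshot('wrist'); im=w['pixels'].astype(np.float32)
t=np.radians(14.5); e=np.array([np.cos(t),np.sin(t)]); n=np.array([-e[1],e[0]])
def prof(r,z,f):
    S=np.arange(-6,6.01,.25); g=[]
    for s in S:
        u,v=px(w,[*(AX+r*e+s*n),z]); g.append(f(cv2.getRectSubPix(im,(1,1),(float(u),float(v)))[0,0]))
    g=np.array(g); q=np.clip(g-.5*(g.max()+np.median(g)),0,None); return round(float((q*S).sum()/q.sum()),2)
rs=[3,5,7,9,11,40,41.5,43,44]; L=[prof(r,72,min) for r in rs]; print(list(zip(rs,L)))
k=np.polyfit(rs,L,1); print('line',k,'at54',np.polyval(k,54),'marker',[prof(r,66,lambda c:c[0]-max(c[1],c[2])) for r in (52,54,56,58)])
```

```text
[(3, -1.37), (5, -1.27), (7, -1.1), (9, -1.1), (11, -0.9), (40, 0.5), (41.5, 0.76), (43, 0.52), (44, 0.45)]
line [ 0.04840931 -1.48458824] at54 1.1295143920694328 marker [-0.15, -0.22, -0.1, -0.28]
```

A line fit through the pointer, which does not depend on the assumed axis, shows about 1.4° still to go. One more small nudge.

```bash
cat >> h.py <<'E'
def gap(w):
    im=w['pixels'].astype(np.float32)
    t=np.radians(14.5); e=np.array([np.cos(t),np.sin(t)]); n=np.array([-e[1],e[0]])
    def prof(r,z,f):
        S=np.arange(-6,6.01,.25); g=[]
        for s in S:
            u,v=px(w,[*(AX+r*e+s*n),z]); g.append(f(cv2.getRectSubPix(im,(1,1),(float(u),float(v)))[0,0]))
        g=np.array(g); q=np.clip(g-.5*(g.max()+np.median(g)),0,None); return round(float((q*S).sum()/q.sum()),2)
    rs=[3,5,7,9,11,40,41.5,43,44]; L=[prof(r,72,min) for r in rs]
    k=np.polyfit(rs,L,1); m=np.mean([prof(r,66,lambda c:c[0]-max(c[1],c[2])) for r in (52,54,56,58)])
    return k,m,'deg to go',np.degrees((np.polyval(k,55)-m)/55)
E
python3 - <<'E'
from h import *
t0=np.radians(12.5)-.295+.12
tg=np.radians(11.0)-0.295
env.line_to(gp(t0,82),rotation=gr(t0),feed=150)
for t in np.linspace(t0,tg,3)[1:]: env.line_to(gp(t,82),rotation=gr(t),feed=30)
print(env.current_ft_force())
env.line_to(gp(tg+.12,82),rotation=gr(tg+.12),feed=60); env.line_to(gp(tg+.12,190),feed=150)
w=env.snapshot('wrist'); save(w,'w8'); print(angles(w),gap(w),env.current_t())
# second view straight from the side opposite, camera swung
t=np.radians(14.5)+np.pi/2-.0
q=[520,110,250]
env.goto([516,60,250],down(-np.pi/2+.25)); w=env.snapshot('wrist'); save(w,'w9'); print(angles(w),gap(w))
w1=cv2.imread('pics/w8.png')[150:290,205:355]; w2=w['pixels'][:,:,::-1]
cv2.imwrite('pics/v8.png',np.hstack([cv2.resize(w1,(400,373)),cv2.resize(w2[100:380,130:430],(400,373))]))
for n in('guard_push','controller'): print(n,[(np.round(d['xyz']),round(d['p'],2)) for d in env.find_in(w,n)[:2]])
E
```

```text
[0.01218921 2.5105719  1.5330079 ]
([13.37, 13.64, 13.53, 13.42], [14.3, 14.32, 14.46, 14.35]) (array([ 0.02008779, -1.57198493]), np.float64(-0.1825), 'deg to go', np.float64(-0.29653870331083443)) 27.3333
([13.57, 13.63, 13.57, 13.17], [14.29, 14.31, 14.35, 14.06]) (array([ 0.01904909, -1.51960994]), np.float64(-0.39749999999999996), 'deg to go', np.float64(-0.07751606889864196))
guard_push [(array([528., 267., 117.]), 0.91)]
controller [(array([540., 201.,  58.]), 0.94)]
```

View pics/v8.png

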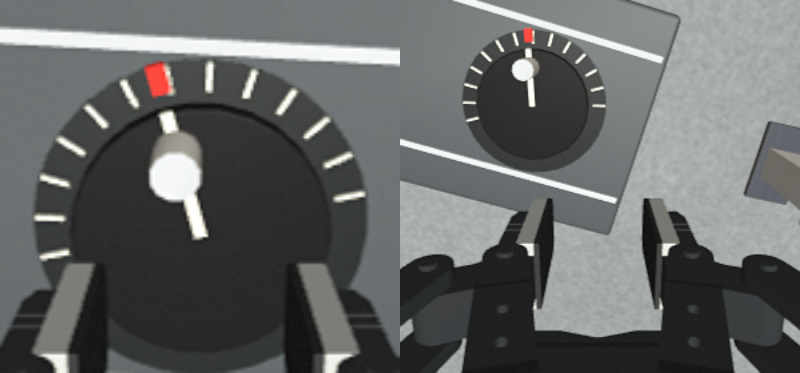

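Both views agree: the pointer is in line with the marker within about 0.3°. Now the guard.

Run:
```python
from h import *
A=np.array([516.9,114.6]); y=np.array([.033,.99946]); r=down(-.033)
P=lambda d,z:[*(A+d*y),z]   # d = distance from axis along controller +y
env.gripper_to(0,20)
env.goto(P(315,220),r); env.line_to(P(315,86),feed=150)
hit=env.line_to(P(255,86),feed=40,until_force=2); print('touch',hit,env.current_tcp_pos(),(np.array(env.current_tcp_pos()[:2])-A)@y)
d0=(np.array(env.current_tcp_pos()[:2])-A)@y
env.line_to(P(d0-185,86),feed=70); print(env.current_ft_force())
hit=env.line_to(P(d0-212,86),feed=20,until_force=9); d1=(np.array(env.current_tcp_pos()[:2])-A)@y
print('end',hit,d0-d1,env.current_ft_force(),env.current_t())
env.line_to(P(d1+40,86),feed=100); env.line_to(P(d1+80,260),feed=200)
s=env.snapshot('scene'); w=env.snapshot('wrist'); save(w,'w10')
print(env.find_in(s,'guard_push')[:1],env.find_in(s,'goggles_mid')[:1],env.current_t())
cv2.imwrite('pics/v10.png',np.hstack([cv2.resize(s['pixels'][60:300,110:470,::-1],(450,300)),cv2.resize(w['pixels'][:,:,::-1],(350,300))]))
```

```text
touch True [525.15137498 372.4534104   85.50777168] 257.9864649294199
[-0.6349275   9.19515756 -3.27435983]
end True 182.27076414244334 [0.10447121 1.24148096 1.17675931] 35.2833
[{'xyz': [538.3, 120.8, 119.5], 'p': 0.93}] [{'xyz': [436.4, -225.5, 159.5], 'p': 0.57}] 37.075
```

View pics/v10.png

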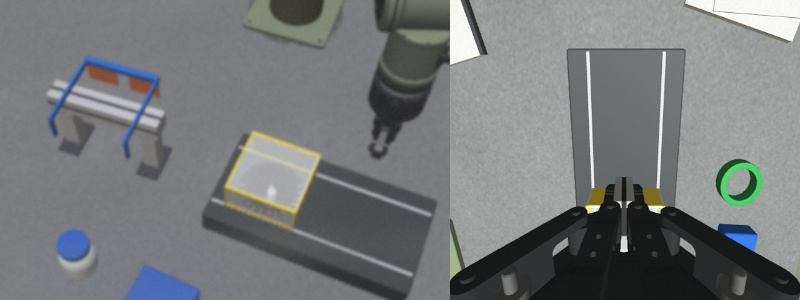

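The guard covers the dial, but the last move's force stop tripped early, so it may not be fully home. I'll push again until it reaches the hard stop.

Run:
```python
from h import *
A=np.array([516.9,114.6]); y=np.array([.033,.99946])
P=lambda d,z:[*(A+d*y),z]
D=lambda:(np.array(env.current_tcp_pos()[:2])-A)@y
env.line_to(P(110,86),rotation=down(-.033),feed=200); env.sleep(.3); print(env.current_ft_force())
env.line_to(P(85,86),feed=80); env.sleep(.2)
hit=env.line_to(P(35,86),feed=25,until_force=14)
print('end',hit,D(),env.current_ft_force()); env.sleep(.3); print(D(),env.current_ft_force(),env.current_t())
```

```text
[ 0.75754391  0.58943613 -0.08050063]
end True 75.65981476551671 [0.40376026 0.68782749 0.42504188]
75.63275632630601 [1.12979692 1.87883526 0.38978459] 40.2083
```

The end position of 75.7 mm repeats and matches the expected home contact (65 + 11 mm half finger width). The guard apparently started about 17 mm in. I'll do one slow push to confirm the stop is hard, then retreat.

Run:
```python
from h import *
A=np.array([516.9,114.6]); y=np.array([.033,.99946])
P=lambda d,z:[*(A+d*y),z]
D=lambda:(np.array(env.current_tcp_pos()[:2])-A)@y
hit=env.line_to(P(65,86),feed=12,until_force=22); print('end',hit,D(),env.current_ft_force())
env.line_to(P(120,86),feed=120); env.line_to(P(200,300),feed=250)
s=env.snapshot('top'); w=env.snapshot('scene'); save(s,'t11'); save(w,'s11')
im=s['pixels']; hsv=cv2.cvtColor(im,cv2.COLOR_RGB2HSV); m=cv2.inRange(hsv,(22,120,120),(35,255,255)); ys,xs=np.where(m>0)
print('guard y range',ray(s,xs.min(),np.median(ys),120)[1],ray(s,xs.max()+1,np.median(ys),120)[1],'expected',114.6+65,114.6-65)
a=s['pixels'][120:300,130:430]; b=w['pixels'][60:300,110:470]
cv2.imwrite('pics/v11.png',np.hstack([cv2.resize(a,(400,240)),cv2.resize(b,(360,240))])[:,:,::-1]); print(env.current_t())
```

```text
end True 76.05594171198152 [0.43530184 1.45446758 1.14775634]
guard y range 177.97752870335242 45.16200163844832 expected 179.6 49.599999999999994
42.45
```

Run:
```python
from h import *
a=cv2.imread('pics/s4.png').astype(int)[80:170,130:250]; b=cv2.imread('pics/s11.png').astype(int)[80:170,130:250]
print('rail/goggles change px',(abs(a-b).max(2)>60).sum())
env.sleep(.3); print(env.current_ft_force(),env.current_t()); print(env.hand_in())
```

```text
rail/goggles change px 43
[ 0.33567017  0.61094851 -1.25856521] 42.75
the job is handed in; nothing more can be done
None
```

The job is done in the order asked and handed in at about 43 s of the 72 s limit; no verdict was reported.

- **Goggles:** I gripped them by the brow bar, lowered them onto the rail until they touched, and let go. Later pictures show them hanging level, with the lenses on the robot's side and the ear tips on the other. In the final comparison, 43 pixels around the rail differed from the picture taken just after release. I put this down to noise or shadow but could not look, because the viewer limit was reached.
- **Dial:** I pushed it round clockwise by the stud in three steps. The pointer and marker line up within about 0.3° in two wrist views, using a line fitted along the pointer. A simpler angle reading gave about 0.8° too far, because it relied on a dial centre about 1.5 mm off. I did not recheck the dial once the guard was over it.
- **Guard:** My first push seemed short, with only 182 mm travelled from first contact. The guard appears to have started about 17 mm in. Two more pushes stopped at the same place within 0.5 mm. In the top camera, the guard's edges are 2 to 4 mm from where they should be when it is fully home.

The jar, tape roll and sample box were not touched, and the arm ended clear of everything.

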